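Lay a board down in the jig and clip it to the fence

ROBOT

A 6-joint arm with a two-finger parallel gripper is mounted at the origin on a cart in front of the work surface, level with it; the furniture and walls round the work are solid. World frame = base frame: x ahead of the robot, y to its left, z up, the work surface at z = 0. Lengths are in m, angles in degrees, forces in N, time in s.
With the tool pointing down it reaches from about 0.25 to 0.85 m from the base axis. Payload 12.5 kg.
Tool frame: the origin (TCP) lies at the very end of the fingers, on their centre line; the grasp point (between the pads) lies 19 mm behind it; z points along the fingers, y is the line along which they close (so a half turn about z gives the same grasp; the last joint's range is limited). The gripper opens to 93 mm and grips with 3 to 60 N. Pads are 15 mm wide; open, the fingers measure 128 mm over their backs; the gripper's body (75 mm by 188 mm) begins 65 mm behind the grasp point.
Start: joints at [-76.811, 20.094, 94.641, -0, 65.266, -4.847], TCP at [0.17, -0.523, 0.219] pointing down, gripper open.
Joint ranges: [-157.81, 157.81], [-45, 120.19], [0.68, 151.7], [-89.99, 269.99], [4.06, 180], [-164.3, 164.3]. Speed limits (degrees/s): [127.2, 127.2, 159.86, 180, 180, 180].

INTERFACE

Orientations are given as [roll, pitch, yaw] about the fixed x, y, z axes, in that order (R = Rz(yaw) Ry(pitch) Rx(roll)).
In Python, from rig import telemetry, viewer, ticket gives the robot as it stands.
- The arm moves only by the tool carry_out, never from a script. Its argument "motion" is a list of rows, each a list of 6 numbers: the shift along the tool's x, y, z in cm, then the turn, a rotation vector about the tool's x, y, z in degrees. A call has 1 to 20 rows; each row shifts and turns the commanded pose from where the row before left it, along the tool's axes as they then stand; what a row does not reach is not made up. A row lasts 1/10 s, in which the tool goes at most 50 mm and 8.59 degrees, less where a joint would pass 70% of its speed; a pose out of reach is approached as far as the arm can. A call with a gripper value outside its range is refused whole. "jaw" is the finger opening in cm, from 0 to 9.3, set as the call begins (left out, the last holds). The fingers move at their own pace and stop on an object; "newtons" is the grip in N (left out, the last holds). Time passes only in rows, so rows that do not move let the fingers close. It gives the time, the measured TCP pose, the force, the opening and the grip force at its end, in the units of the state.
- telemetry.get_obs(): the state, without advancing time (a new reading comes with each control period).
- viewer.grab_frame(name): name is "side" or "top" or "wrist"; returns a dict with "color" (480x640x3 uint8, red, green, blue), "fx", "fy", "cx", "cy" (pixels), "R" (3x3) and "t" (3): a world point X has camera coordinates R X + t; the wrist camera has in their place "T_tool_cam" (4x4, takes a point from camera to tool coordinates, whose origin is the TCP and whose axes are the flange's). Camera axes: x right, y down, z forward; pixel columns grow to the right and rows downward; lengths in m; the calibration is good to about 2 mm. A picture is of the moment at which its call begins: read the wrist's pose just before it. There is no depth.
- ticket.sign_off(): hands the job in; it is judged then, once.
The state is a dict: "clock": time; "joint_pos": joint angles; "qvel": joint speeds; "tau": joint torques, N m; "position": TCP position; "tcp_rot": TCP orientation; "contact_force": force on the tool from outside, world axes, zero at the start; "torque": the same for the moment, N m; "opening": opening from 0.0 (shut) to 1.0 (fully open); "grip_force": force on a finger pad.
Only numpy, scipy, OpenCV 4.12 (cv2) and the standard library are available. Lean on these libraries where they do the work, as an engineer would, in place of code of your own. Each camera call takes 0.05 s, during which the arm holds its last target. There are 200 camera calls.

TASK

Tip the narrow board that stands on end in the channel of the jig over, so that it lies along the channel on its long narrow edge. Then take the spring clamp off its storage block and clip it from above over board and fence together, near the middle of the board, so that it holds by itself with one jaw on the board and one on the back of the fence. Leave the tape measure, the filler block and the can where they are.

Things in the scene. Friction and masses are not known exactly. Their poses are not given: they have to be found in the camera images.
- jig: fixed edge jig, left or right of the storage block: plywood base 100 x 340 x 12 mm, origin centre of underside. Channel along y, x -13 to 0 mm, floor at z 12. Front (-x) wooden lip to z 20; back aluminium fence x 0 to 12 mm, to z 57, full length. End stops to z 20 at y -166 and 166. Brackets behind the fence to z 28 at y -140, -50, 50, 140
- fence_top (a point): point of the jig on its middle, at jig x 0.5 mm, z 57 mm: the middle of the 23 mm that fence and lying board measure together, level with both their tops; axes as the jig's. A clamp clipped there with its pivot 34 mm above has its pads well on both and clear of the lip
- board: loose pale wooden board, 45 x 210 x 11 mm along its x, y, z; 0.06 to 0.13 kg; origin centre of a broad face. Starts on end in the channel (y axis upright, top at z 222 mm, broad faces to lip and fence) near the jig's +y end: its room to fall is towards the jig's -y. Pushed near the top that way it falls by itself past 12 degrees of tilt. Lying on its long edge its top is at z 57
- rack: fixed storage block for the clamp: foot 90 x 130 x 12 mm with an upright strip 23 mm thick (x) and 110 mm long (y) along its centre, top at z 75 mm; origin at the centre of the underside
- clamp: black spring clamp, 0.12 kg, clipped on the storage block's strip at the start, jaws down, handles up. Origin on the pivot, 30 to 37 mm above the strip; z up, x along which jaws and handles open, y the pivot axis. Frame of the -x arm, upright when clipped on 23 mm. Pads 22 mm wide, 46 to 63 mm below the pivot. They close with about 6 N when the handles are let go
- clamp_grip (a point): point of the clamp between the handles, 40 mm above its pivot: squeeze here along the clamp's x. Handles: flat, 22 mm wide (y), from 14 to 58 mm above the pivot. Clipped, 48 mm apart over their outsides here (56 mm at the top); squeezed to the stop parallel, 30 mm, and the jaws 43 mm apart. Takes about 8 N to start, 13 N at the stop: grip with 20 to 25 N
- clamp_arm (a joint): hinge of the clamp's +x arm (rad): 0 with the jaws 23 mm apart, +0.44 at the stop with jaws fully open (handles squeezed), negative when closed further (to -0.42, jaws almost touching)
- tape_measure: yellow tape measure 61 x 83 x 36 mm, behind the work, leave alone; origin at the centre of the underside
- filler_block: sanding block 56 x 76 x 39 mm, behind the work, leave alone; origin at the centre of the underside
- feeler_can: round can 73 mm across, 80 mm tall, behind the work, leave alone; origin at the centre of the underside
Things that resemble listed ones, but are neither listed nor needed, are in the scene too. Several things have the shape of the clamp; the one meant has the colours described above.

How it is judged:
By the outcome, as a careful person would: the job done as asked, in the order asked, and still so for the second after the job is handed in, with the robot touching nothing.
It also fails if it takes over 64 s, if anything falls off the work surface, if the arm or the gripper's body presses on something with over 40 N, if the wrist force passes 120 N, or if a joint passes its speed limit or range.

## Working session

There is one attempt and no reset: what is moved stays moved. The work goes in short steps, Python scripts to look and compute and a tool call to move; the robot and the scene stay as the last step left them, time stands still between calls to the robot, and variables do not carry over. Pictures are saved under pics/ and viewed, at most 10 in all, crops included, and the job is handed in when it is done.

Besides the shell and the picture viewer there is one more tool, called after ">>>" in YAML: its name, and indented under it one key for each argument. carry_out: Moves the arm, as the interface text tells. Its arguments: {"type":"object","properties":{"motion":{"type":"array"},"jaw":{"type":"number"},"newtons":{"type":"number"}},"required":["motion"]}

```bash
mkdir -p pics; ls
python3 - <<'E'
from rig import telemetry, viewer
import cv2,pickle
o=telemetry.get_obs();print(o)
for n in ["top","side"]:
    f=viewer.grab_frame(n);cv2.imwrite(f"pics/{n}0.png",f["color"][:,:,::-1]);pickle.dump(f,open(f"{n}.pkl","wb"))
    print(n,f["fx"],f["cx"],f["cy"],f["R"],f["t"])
E
```

```text
pics
{'clock': 0.0, 'joint_pos': array([-7.68118461e+01,  2.01239486e+01,  9.46760818e+01,  1.31330958e-04,
        6.52627602e+01, -4.84705847e+00]), 'qvel': array([ 0.0012671 ,  0.02289396, -0.00225882,  0.04814565,  0.12632168,
       -0.0408237 ]), 'tau': array([-1.49774602e-03, -4.97322428e+01, -2.85261261e+01,  6.99164718e-02,
        2.57401943e-02, -1.22496890e-04]), 'position': array([ 0.17023298, -0.5226514 ,  0.21811089]), 'tcp_rot': array([-1.79937444e+02, -5.42436693e-03,  1.80351544e+01]), 'contact_force': array([-0.01627024, -0.77401186,  0.09582957]), 'torque': array([ 0.04298172, -0.05274729, -0.03909161]), 'grip_force': 0.0, 'opening': 0.9985819098920296}
top 541.2662370409016 315.74638200096774 244.06391822091427 [[ 0.02877557 -0.99947891  0.0146246 ]
 [-0.99525154 -0.03000873 -0.09259511]
 [ 0.09298572 -0.01189068 -0.99559644]] [0.02290217 0.564408   1.09685539]
side 508.6326605854731 314.7948502268992 242.5567123180317 [[-0.99980213  0.01481816  0.01327127]
 [-0.0036191   0.5205217  -0.85384077]
 [-0.01956033 -0.85371985 -0.52036507]] [0.5570511  0.0631271  1.22697502]
```

View pics/top0.png

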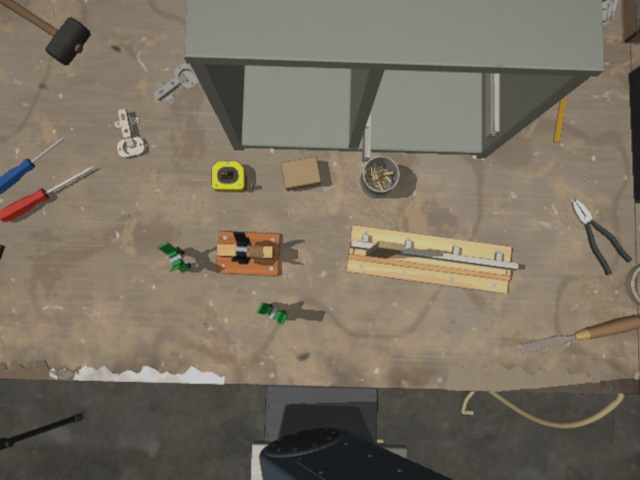

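View pics/side0.png

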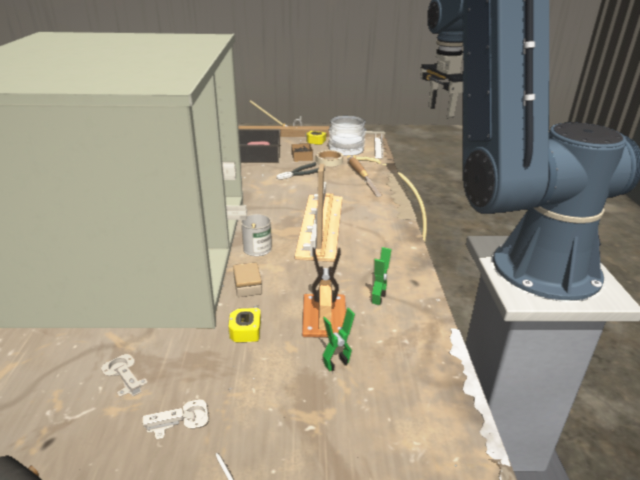

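Top view: jig spans about (347–517, 227–292), with the upright board near (380,248) at its left (+y) end. The rack is at (217–281, 231–276) with the black clamp at (241,248). The green clamps are decoys. In the side view the clamp is at (325,270).

```bash
cat > h.py <<'E'
import numpy as np,cv2
def ray(f,px,z):
    """pixel -> world point on plane z (fixed camera dict with R,t)"""
    R,t=np.array(f["R"]),np.array(f["t"]).ravel()
    d=R.T@np.array([(px[0]-f["cx"])/f["fx"],(px[1]-f["cy"])/f["fy"],1]); c=-R.T@t
    return c+d*(z-c[2])/d[2]
def proj(f,X):
    p=np.array(f["R"])@np.array(X)+np.array(f["t"]).ravel()
    return np.array([f["fx"]*p[0]/p[2]+f["cx"],f["fy"]*p[1]/p[2]+f["cy"]])
def euler(o):
    from scipy.spatial.transform import Rotation as Ro
    return Ro.from_euler("xyz",o["tcp_rot"],degrees=True).as_matrix()
def wristcam(f,o):
    """give a wrist frame world R,t"""
    T=np.eye(4);T[:3,:3]=euler(o);T[:3,3]=o["position"]
    M=np.linalg.inv(T@np.array(f["T_tool_cam"]))
    f=dict(f);f["R"]=M[:3,:3];f["t"]=M[:3,3];return f
E
python3 - <<'E'
import pickle,cv2,numpy as np
from h import *
f=pickle.load(open("top.pkl","rb"));im=f["color"][:,:,::-1].copy()
hsv=cv2.cvtColor(im,cv2.COLOR_BGR2HSV)
for n,(x0,y0,x1,y1) in {"jig":(335,215,530,300),"rack":(205,220,290,285)}.items():
    h=hsv[y0:y1,x0:x1]
    m=(h[...,1]>(95 if n=="jig" else 150)).astype(np.uint8)*255
    m=cv2.morphologyEx(m,cv2.MORPH_OPEN,np.ones((3,3)))
    cs=max(cv2.findContours(m,0,2)[0],key=cv2.contourArea)
    pts=np.vstack([c for c in cv2.findContours(m,0,2)[0] if cv2.contourArea(c)>60])
    b=cv2.boxPoints(cv2.minAreaRect(pts))+[x0,y0]
    W=np.array([ray(f,p,0.012) for p in b]);print(n,b.round(1).tolist());print(W.round(4),W.mean(0).round(4))
    for i in range(4):
        e=W[(i+1)%4]-W[i];print(np.linalg.norm(e).round(4),np.degrees(np.arctan2(e[1],e[0])).round(1))
a=cv2.resize(im[220:295,340:525],None,fx=4,fy=4,interpolation=2);b=cv2.resize(im[222:284,207:290],None,fx=4,fy=4,interpolation=2)
c=np.zeros((560,740,3),np.uint8);c[:300]=a;c[305:305+248,:332]=b
s=pickle.load(open("side.pkl","rb"))["color"][:,:,::-1]
c[305:305+240,340:340+400]=cv2.resize(s[160:340,290:410][:, :],(400,600))[:240]
cv2.imwrite("pics/c1.png",c)
E
```

```text
jig [[346.0, 270.6], [349.2, 247.6], [510.4, 270.1], [507.2, 293.1]]
[[ 0.5109 -0.0255  0.012 ]
 [ 0.5594 -0.0311  0.012 ]
 [ 0.5223 -0.3713  0.012 ]
 [ 0.4739 -0.3643  0.012 ]] [ 0.5166 -0.198   0.012 ]
0.0488 -6.6
0.3422 -96.2
0.0489 171.8
0.3408 83.8
rack [[216.8, 272.1], [218.7, 231.0], [279.3, 233.9], [277.4, 275.0]]
[[0.4998 0.244  0.012 ]
 [0.5862 0.2438 0.012 ]
 [0.584  0.1165 0.012 ]
 [0.4975 0.1175 0.012 ]] [0.5419 0.1805 0.012 ]
0.0864 -0.1
0.1274 -91.0
0.0865 179.3
0.1265 89.0
```

View pics/c1.png

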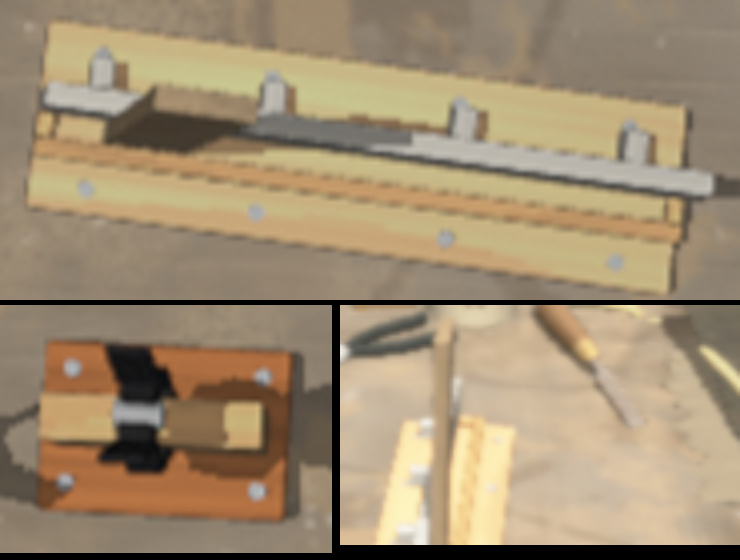

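The crop shows jig base corners at (351,225.5), (512,246), (508,293) and (347,272). The board's top face is centred near (392,246). The clamp pivot is near px (241.5,249).

Run:
```python
import pickle
from h import *
f=pickle.load(open("top.pkl","rb"));s=pickle.load(open("side.pkl","rb"))
W=np.array([ray(f,p,.012) for p in [(351.25,225.5),(511.75,245.75),(508,293.25),(347,271.75)]])
c=W.mean(0);d=(W[0]-W[1]+W[3]-W[2]);yaw=np.degrees(np.arctan2(-d[0],d[1]));print(W.round(4),c,yaw)
y=np.radians(yaw);Rz=np.array([[np.cos(y),-np.sin(y)],[np.sin(y),np.cos(y)]])
for p,z in [((391.7,245.7),.222),((340+150/4,220+90/4),.222),((340+262/4,220+115/4),.222),((340+105/4,220+140/4),.02)]:
    w=ray(f,p,z);print(w, "jig",Rz.T@(w[:2]-c[:2]))
print("fence ends",[ (Rz.T@(ray(f,p,.057)[:2]-c[:2])) for p in [(340+45/4,220+97/4),(340+714/4,220+183/4)]])
print("pivot",ray(f,(241.5,222+(413-305)/4),.109))
print("cam",-f["R"].T@f["t"],-s["R"].T@s["t"])
print(proj(s,list(c[:2]+Rz@[0,.166])+[.02]))
```

```text
[[ 0.6064 -0.0344  0.012 ]
 [ 0.5737 -0.3744  0.012 ]
 [ 0.4735 -0.366   0.012 ]
 [ 0.5086 -0.0277  0.012 ]] [ 0.54055494 -0.20062632  0.012     ] -5.702369421693339
[ 0.54629326 -0.0883549   0.222     ] jig [-0.00544547  0.11228601]
[ 0.55106656 -0.06388473  0.222     ] jig [-0.00312717  0.13710937]
[ 0.54175887 -0.11212666  0.222     ] jig [-0.00759544  0.08818134]
[ 0.54433732 -0.06645859  0.02      ] jig [-0.00956736  0.13387962]
fence ends [array([0.00493849, 0.1701819 ]), array([ 0.00537697, -0.17061155])]
pivot [0.54196289 0.18237345 0.109     ]
cam [0.45907701 0.05286977 1.1439518 ] [0.58116937 1.00637943 0.68498266]
[314.73419968 253.08503812]
```

>>> carry_out:
  motion:
    - [0,0,-1,0,0,-8.3]
    - [0,0,-1,0,0,-8.3]
    - [0,0,-1,0,0,-8.3]
    - [0,0,-1,0,0,-8.3]
    - [0,0,-1,0,0,-8.3]
    - [0,0,-1,0,0,-8.3]
    - [0,0,-1,0,0,-8.3]
    - [0,0,-1,0,0,-8.3]
  jaw: 0
  newtons: 20

```text
clock: 0.9
position: [0.1703, -0.5228, 0.2987]
tcp_rot: [-180.0, -0.0, 84.8]
contact_force: [0.8, 0.1, 0.2]
opening: 0.36
grip_force: 0.0
```

>>> carry_out:
  motion:
    - [2,1.2,0,0,0,0]
    - [3.8,2.36,0,0,0,0]
    - [3.8,2.36,0,0,0,0]
    - [3.8,2.36,0,0,0,0]
    - [3.8,2.36,0,0,0,0]
    - [3.8,2.36,0,0,0,0]
    - [3.8,2.36,0,0,0,0]
    - [3.8,2.36,0,0,0,0]
    - [3.8,2.36,0,0,0,0]
    - [3.8,2.36,0,0,0,0]
    - [3.8,2.36,0,0,0,0]
    - [3.8,2.36,0,0,0,0]
    - [3.8,2.36,0,0,0,0]
    - [3.8,2.36,0,0,0,0]
    - [1.8,1.16,0,0,0,0]
    - [0,0,0,0,0,0]
    - [0,0,0,0,0,0]

```text
clock: 2.6
position: [0.5504, -0.0256, 0.2982]
tcp_rot: [-179.9, 0.0, 84.5]
contact_force: [-0.3, 0.1, -0.2]
opening: 0.007
grip_force: 0.0
```

>>> carry_out:
  motion:
    - [0,0,2.5,0,0,0]
    - [0,0,2.5,0,0,0]
    - [0,0,2.5,0,0,0]
    - [0,0,2.5,0,0,0]
    - [0,0,0,0,0,0]
    - [-1,0,0,0,0,0]
    - [-1,0,0,0,0,0]
    - [-1,0,0,0,0,0]
    - [-0.8,0,0,0,0,0]
    - [-0.8,0,0,0,0,0]
    - [-0.8,0,0,0,0,0]
    - [-0.8,0,0,0,0,0]
    - [-0.8,0,0,0,0,0]

```text
clock: 3.9
position: [0.5439, -0.0958, 0.1986]
tcp_rot: [-180.0, -0.0, 84.4]
contact_force: [0.5, 0.3, 0.6]
opening: 0.004
grip_force: 0.0
```

Run:
```python
from rig import telemetry, viewer
import cv2,pickle,numpy as np
print(telemetry.get_obs()["contact_force"])
t=viewer.grab_frame("top")["color"][:,:,::-1];s=viewer.grab_frame("side")["color"][:,:,::-1]
c=np.hstack([cv2.resize(t[200:310,330:530],(400,220)),cv2.resize(s[120:280,280:400],(390,520))[:220*1] if 0 else cv2.resize(s[150:282,230:410],(300,220))])
cv2.imwrite("pics/c2.png",c)
```

```text
[0.51419279 0.31103384 0.56874655]
```

View pics/c2.png

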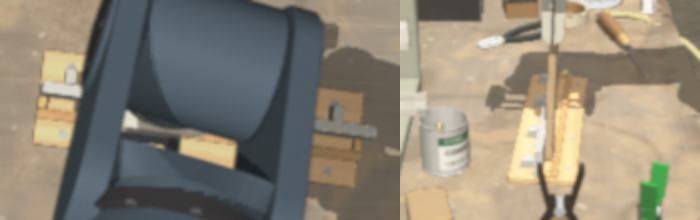

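The board (side view, about (553,90) in the crop) is still up and leaning. I'll push a bit further.

>>> carry_out:
  motion:
    - [-0.7,0,0,0,0,0]
    - [-0.7,0,0,0,0,0]
    - [-0.7,0,0,0,0,0]
    - [-0.4,0,0,0,0,0]
    - [0,0,0,0,0,0]
    - [0,0,0,0,0,0]
    - [0,0,0,0,0,0]
    - [0,0,0,0,0,0]
    - [2,0,-1,0,0,0]
    - [4,0,0,0,0,0]
    - [4,0,0,0,0,0]
    - [4,0,0,0,0,0]
  jaw: 9.3

```text
clock: 5.2
position: [0.5551, 0.0208, 0.2088]
tcp_rot: [180.0, -0.0, 84.4]
contact_force: [0.9, 0.4, -0.4]
opening: 0.977
grip_force: 0.0
```

Run:
```python
from rig import telemetry, viewer
import cv2,pickle,numpy as np
o=telemetry.get_obs();print(o["position"],o["contact_force"])
f=viewer.grab_frame("wrist");pickle.dump((f,o),open("w1.pkl","wb"))
t=viewer.grab_frame("top")["color"][:,:,::-1];s=viewer.grab_frame("side")["color"][:,:,::-1]
c=np.hstack([cv2.resize(t[200:310,330:530],(400,220)),cv2.resize(s[150:282,230:410],(300,220))])
w=cv2.resize(f["color"][:,:,::-1],(480,360));c=np.vstack([c,np.hstack([w,np.zeros((360,220,3),np.uint8)])])
cv2.imwrite("pics/c3.png",c)
```

```text
[0.55508661 0.02081744 0.20880853] [ 0.91913088  0.43710701 -0.40667822]
```

View pics/c3.png

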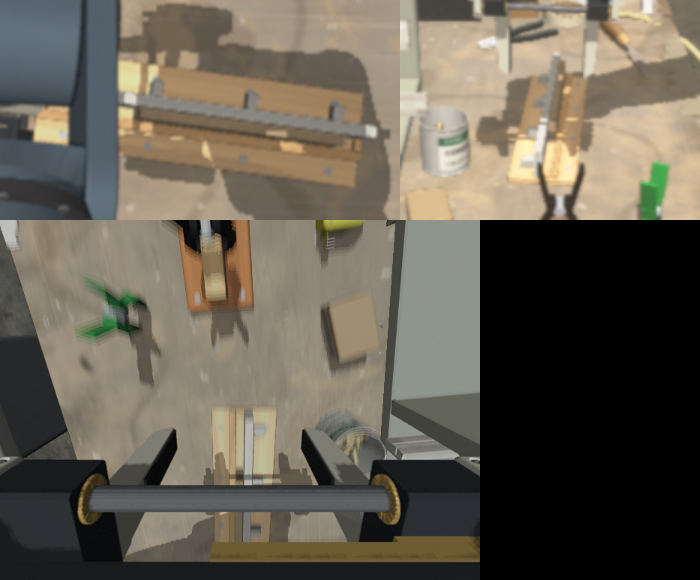

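>>> carry_out:
  motion:
    - [2,0,-1,0,0,-2.5]
    - [2,0,-1,0,0,-2.5]
    - [1,0,0,0,0,0]
    - [0,0,0,0,0,0]
    - [0,0,0,0,0,0]

```text
clock: 5.85
position: [0.5579, 0.0684, 0.228]
tcp_rot: [-179.9, 0.0, 89.4]
contact_force: [0.1, -0.9, -0.6]
opening: 1.001
grip_force: 0.0
```

Run:
```python
from rig import telemetry, viewer
import cv2,pickle,numpy as np
from h import *
o=telemetry.get_obs();print(o["position"],o["tcp_rot"],o["contact_force"])
f=viewer.grab_frame("wrist");f=wristcam(f,o);pickle.dump(f,open("w1.pkl","wb"))
print("cam",-f["R"].T@f["t"], proj(f,[.542,.1824,.109]))
t=viewer.grab_frame("top");pickle.dump(t,open("top2.pkl","wb"));t=t["color"][:,:,::-1]
c=np.vstack([cv2.resize(t[210:300,340:530],(570,270)),cv2.resize(f["color"][:240,:,::-1],(570,214)) if 0 else np.pad(cv2.resize(f["color"][60:270,120:500,::-1],None,fx=1.5,fy=1.5),((0,0),(0,0),(0,0)))])
cv2.imwrite("pics/c4.png",c)
```

```text
[0.55794502 0.0683726  0.22801662] [-1.79949068e+02  1.76844231e-02  8.93699372e+01] [ 0.10420153 -0.91335373 -0.59395711]
cam [0.55904447 0.14937501 0.39381743] [296.65725574  91.68895229]
```

View pics/c4.png

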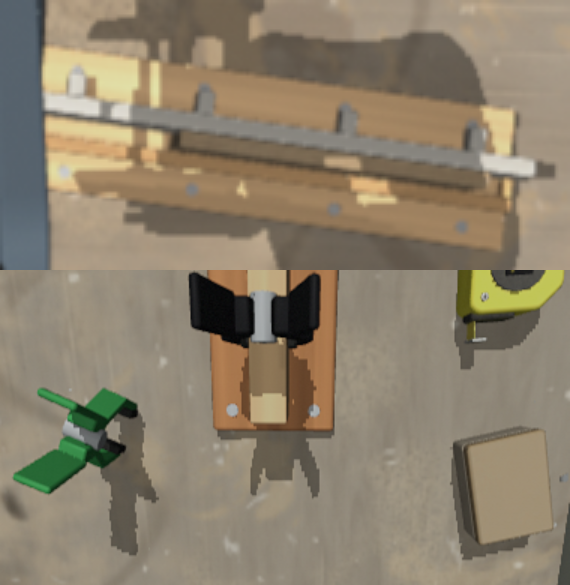

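The pivot shows at crop (264,315), which matches the estimate. The clamp is square to the strip, with its handles symmetric about the pivot. The board now lies along the channel (top crop, about (175–490, 135–185)). Next I'll go to the clamp.

>>> carry_out:
  motion:
    - [2.8,-0.4,0,0,0,0]
    - [3.8,-0.6,0,0,0,0]
    - [3.8,-0.6,0,0,0,0]
    - [1.0,-0.1,0,0,0,0]
    - [0,0,2,0,0,0]
    - [0,0,3,0,0,0]
    - [0,0,2.5,0,0,0]
    - [0,0,1.5,0,0,0]
    - [0,0,0.8,0,0,0]
    - [0,0,0,0,0,0]
    - [0,0,0,0,0,0]
  jaw: 9.3

```text
clock: 7.05
position: [0.5428, 0.183, 0.1313]
tcp_rot: [180.0, -0.0, 89.4]
contact_force: [-0.2, -0.1, -0.3]
opening: 0.999
grip_force: 0.0
```

Run:
```python
from rig import telemetry, viewer
import cv2,pickle,numpy as np
from h import *
t=pickle.load(open("top2.pkl","rb"));c0=np.array([.54055,-.20063]);a=np.radians(-5.7);Rz=np.array([[np.cos(a),-np.sin(a)],[np.sin(a),np.cos(a)]])
for p in [(340+178/3,210+135/3),(340+485/3,210+183/3)]:print("board end, jig",Rz.T@(ray(t,p,.045)[:2]-c0))
o=telemetry.get_obs();print(o["position"],o["tcp_rot"],o["contact_force"])
s=viewer.grab_frame("side")["color"][:,:,::-1];w=viewer.grab_frame("wrist")["color"][:,:,::-1]
c=np.hstack([cv2.resize(s[190:360,250:410],(400,425)),cv2.resize(w[:,100:540],(390,425))])
cv2.imwrite("pics/c5.png",c)
```

```text
board end, jig [-0.00299052  0.06930804]
board end, jig [-0.00851452 -0.14193806]
[0.5428175  0.18303929 0.13131252] [ 1.79950860e+02 -9.53671467e-03  8.94123488e+01] [-0.21111928 -0.09086908 -0.28094397]
```

View pics/c5.png

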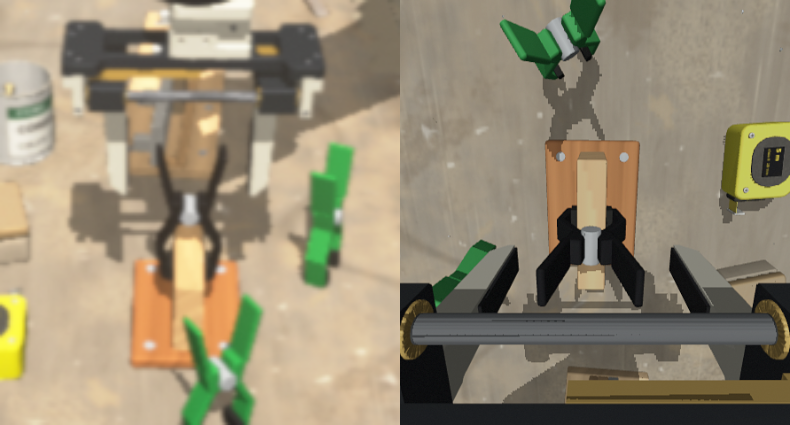

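The side view shows the fingers flanking the handles evenly (117 and 262, pivot at 190). The board spans jig y +0.069 to −0.142, so its middle is near −0.036. Now I'll squeeze.

>>> carry_out:
  motion:
    - [0,0,0,0,0,0]
    - [0,0,0,0,0,0]
    - [0,0,0,0,0,0]
    - [0,0,0,0,0,0]
    - [0,0,0,0,0,0]
    - [0,0,0,0,0,0]
    - [0,0,0,0,0,0]
    - [0,0,0,0,0,0]
    - [0,0,0,0,0,0]
    - [0,0,0,0,0,0]
  jaw: 0
  newtons: 24

```text
clock: 8.15
position: [0.5423, 0.1833, 0.1306]
tcp_rot: [-180.0, 0.0, 89.4]
contact_force: [0.1, 0.5, -1.5]
opening: 0.319
grip_force: 24.0
```

>>> carry_out:
  motion:
    - [0,0,-0.5,0,0,0]
    - [0,0,-1,0,0,0]
    - [0,0,-1.5,0,0,0]
    - [0,0,-2,0,0,0]
    - [0,0,-2,0,0,0]
    - [0,0,-2,0,0,0]
    - [0,0,-1,0,0,0]
    - [0,0,0,0,0,0]
    - [0,0,0,0,0,0]

```text
clock: 9.05
position: [0.542, 0.1833, 0.2301]
tcp_rot: [-180.0, 0.0, 89.4]
contact_force: [-0.8, -0.3, -1.3]
opening: 0.317
grip_force: 24.0
```

Run:
```python
from rig import telemetry, viewer
import cv2,pickle,numpy as np
from h import *
o=telemetry.get_obs();print(o["position"],o["tcp_rot"],o["contact_force"],o["opening"])
f=viewer.grab_frame("side");s=f["color"][:,:,::-1];w=viewer.grab_frame("wrist");w=wristcam(w,o);wc=w["color"][:,:,::-1]
p=o["position"]
for h in (0.019,0,-.021,-.084):print(h,proj(f,p+[0,0,h]),proj(w,p+[0,0,h]))
c=np.hstack([cv2.resize(s[140:310,250:410],(400,425)),cv2.resize(wc[:,100:540],(390,425))])
cv2.imwrite("pics/c6.png",c)
```

```text
[0.54204515 0.18325484 0.23012167] [-1.79964005e+02  9.86387775e-03  8.94360945e+01] [-0.84121158 -0.27325745 -1.30486603] 0.3173931057922976
0.019 [326.35025763 211.85322516] [318.37170005 309.03102348]
0 [326.09232591 220.95268137] [318.41342791 291.73195326]
-0.021 [325.81348241 230.78987459] [318.45082437 276.22854261]
-0.084 [325.01411603 258.99035844] [318.52867868 243.95256917]
```

View pics/c6.png

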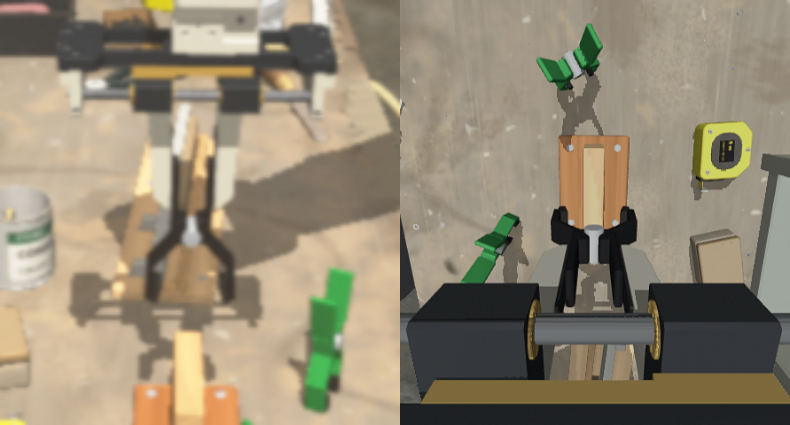

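The clamp is held squarely with its jaws open, pivot about 24 mm below the TCP. I'll carry it above the fence.

>>> carry_out:
  motion:
    - [0,0,0,0,0,5.1]
    - [-1.6,0.15,0,0,0,0]
    - [-2.8,0.25,0,0,0,0]
    - [-3.8,0.34,0,0,0,0]
    - [-3.8,0.34,0,0,0,0]
    - [-3.8,0.34,0,0,0,0]
    - [-3.8,0.34,0,0,0,0]
    - [-3.8,0.34,0,0,0,0]
    - [-3.8,0.34,0,0,0,0]
    - [-3.8,0.34,0,0,0,0]
    - [-3.8,0.34,0,0,0,0]
    - [-3.8,0.34,0,0,0,0]
    - [-1.8,0.16,0,0,0,0]
    - [-0.8,0.08,0,0,0,0]
    - [0,0,2,0,0,0]
    - [0,0,2,0,0,0]
    - [0,0,0,0,0,0]
    - [0,0,0,0,0,0]

```text
clock: 10.95
position: [0.5386, -0.2296, 0.191]
tcp_rot: [-180.0, -0.0, 84.4]
contact_force: [0.6, -0.1, 0.0]
opening: 0.317
grip_force: 24.0
```

Run:
```python
from rig import telemetry, viewer
import cv2,pickle,numpy as np
from h import *
o=telemetry.get_obs();print(o["position"],o["tcp_rot"],o["contact_force"],o["opening"])
f=viewer.grab_frame("side");s=f["color"][:,:,::-1];w=viewer.grab_frame("wrist");w=wristcam(w,o);wc=w["color"][:,:,::-1]
pickle.dump((w,f),open("w2.pkl","wb"))
c0=np.array([.54055,-.20063]);a=np.radians(-5.7);Rz=np.array([[np.cos(a),-np.sin(a)],[np.sin(a),np.cos(a)]])
J=lambda x,y,z:np.r_[c0+Rz@[x,y],z]
print("tcp jig",Rz.T@(o["position"][:2]-c0))
for n,q in dict(frontfence=J(0,.15,.057),backfence=J(.012,.15,.057),ff0=J(0,.0,.057),bf0=J(.012,0,.057),boardend=J(-.0055,.069,.057)).items():
    print(n,"wrist",proj(w,q).round(1),"wcrop",((proj(w,q)-[160,0])*[1.25,1.25]).round(0),"side",((proj(f,q)-[260,130])*[4,4]).round(0))
c=np.hstack([cv2.resize(s[130:280,260:355],(380,600)),cv2.resize(wc[:,160:490],(412,600))])
cv2.imwrite("pics/c7.png",c)
```

```text
[ 0.53860203 -0.22959969  0.19100683] [-1.79981693e+02 -1.73819248e-02  8.44038541e+01] [ 0.61355359 -0.08899626  0.04037263] 0.3171451756964042
tcp jig [ 0.00093892 -0.02901993]
frontfence wrist [317.7   2.4] wcrop [197.   3.] side [222. 427.]
backfence wrist [333.3   2.5] wcrop [217.   3.] side [202. 426.]
ff0 wrist [317.5 196.1] wcrop [197. 245.] side [241. 313.]
bf0 wrist [330.9 196.2] wcrop [214. 245.] side [223. 312.]
boardend wrist [311.1 114.5] wcrop [189. 143.] side [241. 363.]
```

View pics/c7.png

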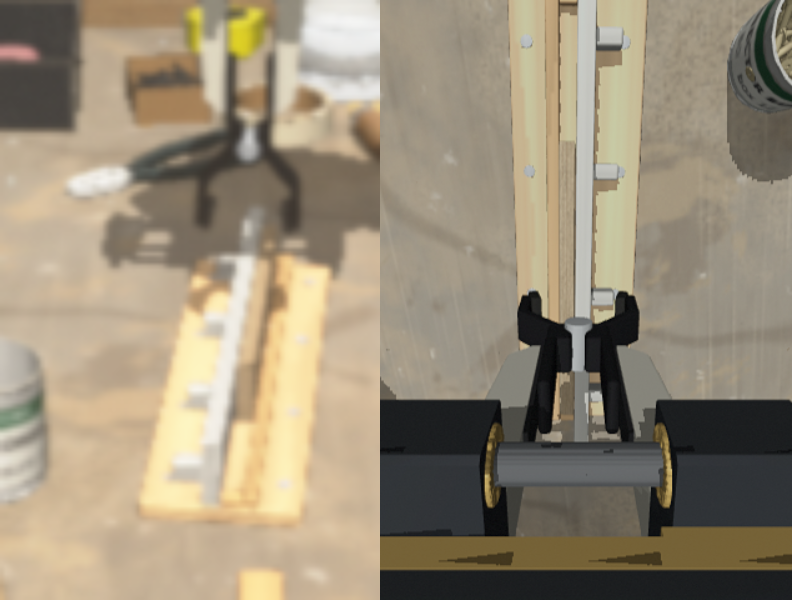

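Fence and board end appear where predicted (x 197–215, row 143 in the crop). The jaws straddle both, so I'll lower the clamp.

>>> carry_out:
  motion:
    - [0,0,1,0,0,0]
    - [0,0,1,0,0,0]
    - [0,0,1,0,0,0]
    - [0,0,1,0,0,0]
    - [0,0,1,0,0,0]
    - [0,0,1,0,0,0]
    - [0,0,0.8,0,0,0]
    - [0,0,0.5,0,0,0]
    - [0,0,0.3,0,0,0]
    - [0,0,0,0,0,0]
    - [0,0,0,0,0,0]

```text
clock: 12.15
position: [0.5387, -0.2304, 0.1149]
tcp_rot: [180.0, 0.0, 84.3]
contact_force: [0.3, -0.2, -1.2]
opening: 0.32
grip_force: 24.0
```

Run:
```python
from rig import telemetry, viewer
import cv2,pickle,numpy as np
from h import *
o=telemetry.get_obs();print(o["position"],o["contact_force"],o["opening"])
f=viewer.grab_frame("side");s=f["color"][:,:,::-1];w=viewer.grab_frame("wrist");w=wristcam(w,o);wc=w["color"][:,:,::-1]
p=o["position"];print([((proj(f,p+[0,0,h])-[260,130])*4).round(0) for h in (0,-.024,-.087)])
c=np.hstack([cv2.resize(s[130:280,260:355],(380,600)),cv2.resize(wc[:,160:490],(412,600))])
cv2.imwrite("pics/c8.png",c)
```

```text
[ 0.53867366 -0.23039286  0.11494476] [ 0.31539993 -0.18312097 -1.18005008] 0.3195816874302522
[array([244., 214.]), array([243., 247.]), array([242., 330.])]
```

View pics/c8.png

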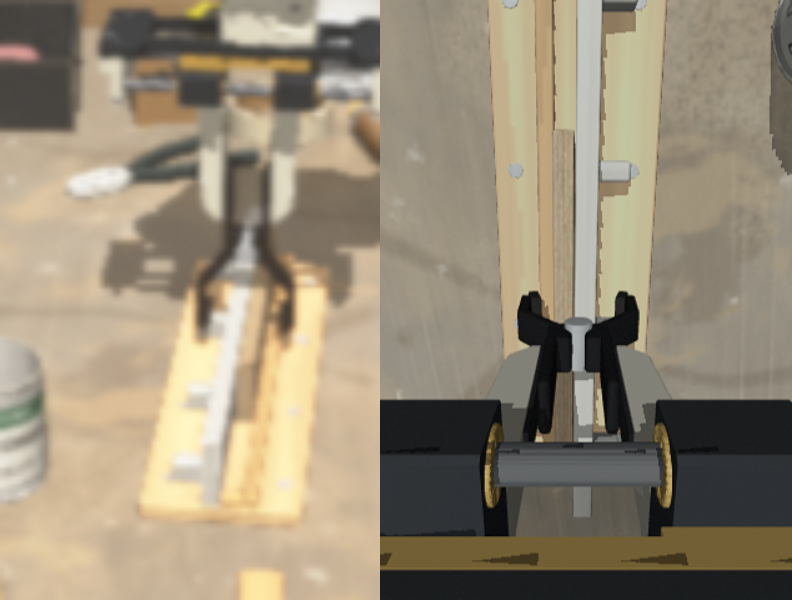

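The jaws straddle board and fence evenly with no contact. I'll release in stages and then retreat.

>>> carry_out:
  motion:
    - [0,0,0,0,0,0]
    - [0,0,0,0,0,0]
    - [0,0,0,0,0,0]
    - [0,0,0,0,0,0]
  jaw: 4.4

```text
clock: 12.65
position: [0.5385, -0.2303, 0.1147]
tcp_rot: [180.0, -0.0, 84.3]
contact_force: [-0.2, -0.1, -0.8]
opening: 0.477
grip_force: 6.9
```

>>> carry_out:
  motion:
    - [0,0,0,0,0,0]
    - [0,0,0,0,0,0]
    - [0,0,0,0,0,0]
    - [0,0,0,0,0,0]
    - [0,0,0,0,0,0]
    - [0,0,0,0,0,0]
    - [0,0,0,0,0,0]
  jaw: 9.3

```text
clock: 13.35
position: [0.5385, -0.2303, 0.1147]
tcp_rot: [180.0, -0.0, 84.3]
contact_force: [-0.1, -0.3, -0.4]
opening: 0.991
grip_force: 0.0
```

>>> carry_out:
  motion:
    - [0,0,-1,0,0,0]
    - [0,0,-2,0,0,0]
    - [0,0,-3,0,0,0]
    - [0,0,-3,0,0,0]
    - [0,0,-3,0,0,0]
    - [-3,0,-1,0,0,0]
    - [-4,0,0,0,0,0]
    - [-4,0,0,0,0,0]
    - [-4,0,0,0,0,0]
    - [-4,0,0,0,0,0]
    - [-4,0,0,0,0,0]
    - [-2,0,0,0,0,0]
    - [0,0,0,0,0,0]

```text
clock: 14.65
position: [0.5128, -0.4814, 0.2447]
tcp_rot: [-180.0, 0.0, 84.2]
contact_force: [-0.0, -0.3, 0.4]
opening: 0.997
grip_force: 0.0
```

Run:
```python
from rig import telemetry, viewer
import cv2,numpy as np
o=telemetry.get_obs();print(o["position"],o["contact_force"],o["opening"])
s=viewer.grab_frame("side")["color"][:,:,::-1];wc=viewer.grab_frame("wrist")["color"][:,:,::-1]
c=np.hstack([cv2.resize(s[130:280,260:355],(380,600)),cv2.resize(wc[:,160:490],(412,600))])
cv2.imwrite("pics/c9.png",c)
```

```text
[ 0.51282416 -0.48138947  0.24470106] [-0.00764847 -0.27869598  0.3885078 ] 0.9969889425713881
```

View pics/c9.png

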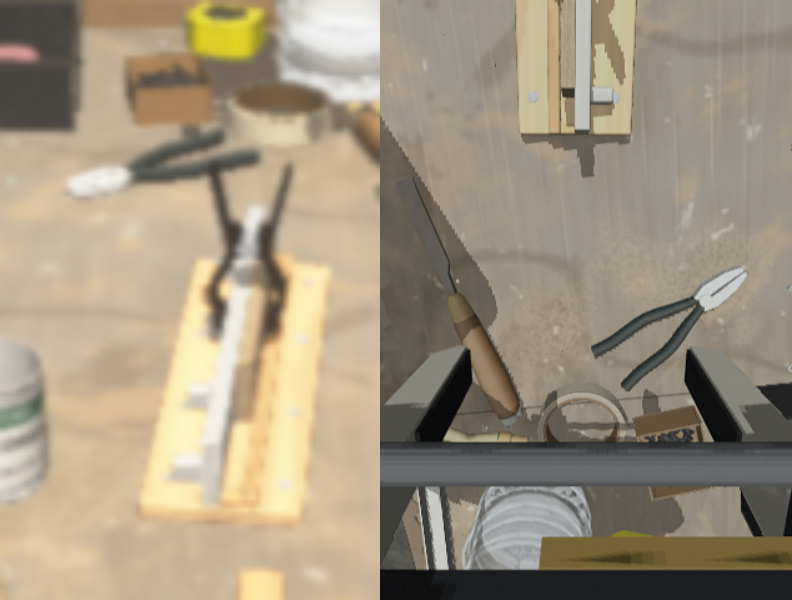

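The side view shows the clamp upright on board and fence, with the jaws closed and the gripper clear. Handing in.

```bash
python3 -c "
from rig import ticket;print(ticket.sign_off())"
```

```text
the job is handed in; nothing more can be done
None
```

The job is handed in with no verdict returned: the last pictures showed the board lying on its long narrow edge in the channel and the black clamp holding by itself over board and fence about 7 mm from the board's middle, at about 15 s on the clock, but I viewed 11 pictures, one over the limit of 10.

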